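# Spring a washer's payment meter open along its seam

### The job

Take the slim square-handled seam pick from the tool block, put its tip into the notch in the seam at the right-hand side of the payment meter's face plate (right and front as seen from the robot) and run it slowly, a few centimetres a second, down the side seam, round the front corner and along the front seam, keeping the tip well down in the seam, until you feel the hidden catch. Push the catch on along the seam, without forcing it, until it snaps over and the face plate stands ajar. Then lift the pick out, stand it back upright in a free hole of the tool block, fully home, and leave everything else as it is.

Things in the scene. Friction and masses are not known exactly. Their poses are not given: they have to be found in the camera images.
- meter: fixed white steel payment meter of a washer, lying on its back, 170 (x) x 240 (y) x 100 mm high. Origin: centre of its underside, +x away from the robot, +y left. On top an inset face plate, 137 x 200 mm, flush with the rim and hinged at its far edge; an open groove, the seam, 8 mm wide, 18 mm deep, with square corners, runs along its right (-y), front (-x) and left edges
- notch (a point): centre of the notch where the side (right-hand) seam is widened outward to 16 mm, for 24 mm of its length, near its far end at x = +60 mm in the meter's frame. The point is 12 mm below the rim, 6 mm above the seam's floor, at x = 49, y = -105 mm; the side seam's centre line is at y = -104 mm. Axes as the meter's
- seam_corner (a point): point where the side seam's and front seam's centre lines meet, 12 mm below the rim, at x = -69, y = -104 mm in the meter's frame; axes as the meter's. The side seam runs from here along +x to the notch, the front seam along +y
- seam_end (a point): left end of the front seam's centre line, 12 mm below the rim, at x = -69, y = +104 mm. A hidden white catch (catch_base) stands in this seam: at the start its tab (10 mm long, filling the groove from the floor to 6 mm under the rim) is centred anywhere from y = -35 to +35 mm; pushed to +y it resists with about 5 N, past half of its 20 mm travel it snaps over to a solid stop and stays
- face (a joint): how far the hinged face plate has risen, rad: 0 shut and flush, rising evenly with the catch to 0.10 at the stop (its front edge then stands 14 mm proud); it has no handle and is opened only by the catch
- pick: seam pick, 123 mm long, 90 g, standing upright in a hole of the tool block: black square handle 22 x 22 mm from 7 to 68 mm above the origin, a steel collar 20 mm across below it, then a straight steel shank 5.5 mm thick reaching 55 mm below the origin. Origin: underside of the collar, which rests on the block's top; z up along the handle, x and y square to the handle's flats
- pick_tip (a point): the rounded end of the pick's shank, on the handle's axis 55 mm below the pick's origin
- stand: fixed wooden tool block 160 (x) x 64 (y) x 65 mm high with two upright holes 15 mm wide and 60 mm deep, 80 mm apart along x. Origin: centre of its underside
- stand_hole0 (a point): centre of the mouth of the block's near (-x) hole, on its top face
- stand_hole1 (a point): centre of the mouth of the block's far (+x) hole, on its top face
- nutdriver: nut driver in the other hole of the block: fat round black handle 33 mm thick and 76 mm tall above the block's top; leave it. Origin: underside of its collar, at the block's top
- detergent: white detergent bottle, 76 mm thick and 190 mm tall, standing on the counter; leave it. Origin: centre of its underside
- coinbox: open steel coin drawer with coins, 100 x 150 x 50 mm, on the counter; leave it. Origin: centre of its underside
Not all that is in view belongs to the job. What is shaped like the pick but orange or pink is not meant.

How it is judged (in metres and radians):
On the way, in this order (a step that is already met when the one before it is completed fails the run):
1. the pick's tip is down in the notch (z of pick_tip in the frame of meter below 0.095 m and horizontal distance between pick_tip and notch below 0.014 m), for 0.05 s.
2. the tip is in the side seam, half way to the front (z of pick_tip in the frame of meter below 0.095 m and y of pick_tip in the frame of meter between -0.11 and -0.098 m and x of pick_tip in the frame of meter between -0.055 and 0 m), for 0.05 s.
3. the tip has come round the corner into the front seam (z of pick_tip in the frame of meter below 0.095 m and x of pick_tip in the frame of meter between -0.075 and -0.063 m and y of pick_tip in the frame of meter between -0.098 and -0.05 m), for 0.05 s.
4. the catch is pushed home with the pick in the seam and the face plate has sprung ajar (value of joint face above 0.08 rad and z of pick_tip in the frame of meter below 0.095 m), for 0.05 s.
At the end, for the whole second after the job is handed in: the face plate stands ajar by at least 0.08 rad (catch within 2 mm of its stop), and the pick stands at rest in a hole of the tool block, its collar down on the block (within 4 mm), upright within 7 degrees (value of joint face above 0.08 rad and angle between pick's own z axis and vertical below 0.12 rad and z of pick in the frame of stand below 0.069 m and z of pick_tip in the frame of stand below 0.016 m and (horizontal distance between pick and stand_hole0 below 0.01 m or horizontal distance between pick and stand_hole1 below 0.01 m) and linear speed of pick below 0.02 m/s); the robot touches nothing.
It fails at once if the pick is lifted out of the side seam or corner before the catch is released (value of joint face below 0.04 rad and x of pick_tip in the frame of meter between -0.075 and 0.03 m and y of pick_tip in the frame of meter between -0.112 and -0.096 m and z of pick_tip in the frame of meter between 0.098 and 0.108 m).
It fails at once if the pick is put into or lifted out of the front seam before the catch is released (value of joint face below 0.04 rad and x of pick_tip in the frame of meter between -0.077 and -0.061 m and y of pick_tip in the frame of meter between -0.112 and 0.11 m and z of pick_tip in the frame of meter between 0.098 and 0.108 m).
It fails at once if the pick is run faster than 0.12 m/s in the seam (value of joint face below 0.08 rad and z of pick_tip in the frame of meter below 0.096 m and x of pick_tip in the frame of meter between -0.08 and 0.065 m and y of pick_tip in the frame of meter between -0.118 and 0.112 m and linear speed of pick above 0.12 m/s).
It fails at once if the pick or the hand forces the meter or its catch (over 30 N) (contact force between any of pick, the fingers and meter above 30 N or contact force between pick and catch_base above 30 N).
It fails at once if a bystander is disturbed (moved over 20 mm) (distance of any of nutdriver, detergent, coinbox from where it was at the start of the episode above 0.02 m).
It also fails if it takes over 61 s, if anything falls off the work surface, if the arm or the gripper's body presses on something with over 40 N, if the wrist force passes 120 N, or if a joint passes its speed limit or range.

### The arm

A 7-joint arm with a two-finger parallel gripper is mounted at the origin on the work surface. World frame = base frame: x ahead of the robot, y to its left, z up, the work surface at z = 0. Lengths are in m, angles in degrees, forces in N, time in s.
With the tool pointing down it reaches from about 0.4 to 0.85 m from the base axis. Payload 4.5 kg.
Tool frame: the origin (TCP) lies at the centre of the arm's flange, where the gripper is bolted on; the fingertips stand 173 mm ahead of it and the grasp point (between the pads) lies 155 mm ahead of it; z points along the fingers, y is the line along which they close (so a half turn about z gives the same grasp; the last joint's range is limited). The gripper opens to 85 mm and grips with 20 to 120 N. Pads are 22 mm wide; open, the fingers measure 114 mm over their backs; the gripper's body (76 mm by 85 mm) begins 54 mm behind the grasp point. The pads swing forward as they close: fully open they stand 13 mm farther back than shut.
Start: joints at [-61.547, 39.483, -11.15, 89.685, 9.013, 51.709, -12.324], TCP at [0.279, 0.559, 0.405] pointing down, gripper open.
Joint ranges: [-172.22, 172.22], [-26.19, 119.32], [-84.43, 86.54], [7.71, 146.69], [-57.33, 237.33], [2.42, 119.75], [-152.13, 152.13]. Speed limits (degrees/s): [147.25, 147.25, 180, 180, 180, 180, 180].

### API

Orientations are given as [roll, pitch, yaw] about the fixed x, y, z axes, in that order (R = Rz(yaw) Ry(pitch) Rx(roll)).
In Python, from plant import r, imaging, finish_job gives the robot as it stands. The module is installed in compiled form; this text tells all that it offers.
- The arm moves only by the shell command python3 -m handwheel 'ROWS' [FORCE]. ROWS is JSON, a list of rows, each an object with "offset": the shift along the tool's x, y, z in units of 1 m (1.0 is 1 m), a list of three; "twist": the turn about the tool's z in units of 360 degrees (1.0 is 360 degrees); "jaw": the opening, from 0 (shut) to 1 (fully open). A call has 1 to 8 rows; each row is the pose to reach, as a shift and turn from the pose commanded when the call began, along the tool's axes at that moment, turning the shorter way round; what a row does not reach only later rows make up. A row lasts 1/10 s, in which the tool goes at most 50 mm and 8.59 degrees, less where a joint would pass 70% of its speed; a pose out of reach is approached as far as the arm can. A call with a number of a shift or a turn outside -1 to 1 is refused whole. A call with a gripper value outside its range is refused whole. The fingers move at their own pace and stop on an object; FORCE is the grip in N (left out, the last holds). Time passes only in rows, so rows that repeat a pose let the fingers close. It gives the time, the measured TCP pose, the force, the opening and the grip force at its end, in the units of the state.
- r.read_state(): the state, without advancing time (a new reading comes with each control period).
- imaging.capture(name): name is "scene" or "top"; returns the picture (420x560x3 uint8, red, green, blue); there is no depth.
- imaging.get_calibration(name): a dict with "K" (3x3 intrinsics, pixels), "cam_to_world" (4x4, takes a point from camera to world coordinates). Camera axes: x right, y up, looking along -z (the intrinsics and any distortion apply to the point x, -y, -z); pixel columns grow to the right and rows downward; lengths in m; the calibration is good to about 2 mm. A picture is of the moment at which its call begins. get_calibration takes no time and is no camera call.
- finish_job(): hands the job in; it is judged then, once.
The state is a dict: "clock": time; "q": joint angles; "joint_velocities": joint speeds; "joint_efforts": joint torques, N m; "tool_pos": TCP position; "tcp_rot": TCP orientation; "contact_force": force on the tool from outside, world axes, zero at the start; "moment": the same for the moment, N m; "grip_width": finger opening in m; "gripper_force": force on a finger pad.
Only numpy, scipy, OpenCV 4.12 (cv2) and the standard library are available. Lean on these libraries where they do the work, as an engineer would, in place of code of your own. Each camera call takes 0.05 s, during which the arm holds its last target. There are 200 camera calls.

## Working session

There is one attempt and no reset: what is moved stays moved. The work goes in short steps, Python scripts to look and compute and a shell command to move; the robot and the scene stay as the last step left them, time stands still between calls to the robot, and variables do not carry over. Pictures are saved under pics/ and viewed, at most 10 in all, crops included, and the job is handed in when it is done.

```bash
mkdir -p pics
python3 - <<'E'
from plant import r, imaging
import cv2, numpy as np
for n in("scene","top"):
    im=imaging.capture(n); cv2.imwrite(f"pics/{n}0.png",im[:,:,::-1])
    c=imaging.get_calibration(n); print(n,{k:np.round(v,4).tolist() if not isinstance(v,str) else v for k,v in c.items()})
print(r.read_state())
E
```

```text
scene {'K': [[430.7659, 0.0, 276.7306], [0.0, 430.7659, 206.754], [0.0, 0.0, 1.0]], 'cam_to_world': [[-0.8886, -0.2744, 0.3675, 0.9408], [0.4583, -0.5625, 0.6882, 0.6819], [0.0179, 0.7799, 0.6256, 0.7124], [0.0, 0.0, 0.0, 1.0]]}
top {'K': [[383.392, 0.0, 285.5899], [0.0, 383.392, 208.1597], [0.0, 0.0, 1.0]], 'cam_to_world': [[-0.0214, 0.9941, -0.106, 0.4592], [-0.9994, -0.0183, 0.0301, 0.0217], [0.028, 0.1066, 0.9939, 1.0713], [0.0, 0.0, 0.0, 1.0]]}
{'clock': 0.1, 'q': array([-61.54589891,  39.52702774, -11.1449333 ,  89.74019525,
         9.01357046,  51.70990164, -12.32199402]), 'joint_velocities': array([-0.12267862, -0.05688258,  0.0034042 , -0.12757368, -0.02046188,
        0.0802301 ,  0.10220728]), 'joint_efforts': array([-4.02947204e-03, -5.40606952e+01, -1.27116300e+00, -1.58985293e+01,
        9.51160997e-03,  4.50477572e-03,  4.21334221e-06]), 'tool_pos': array([0.27893313, 0.55896238, 0.40397264]), 'tcp_rot': array([-1.79905138e+02,  8.10130291e-03,  1.53489753e+02]), 'contact_force': array([-0.43141932,  0.56875405, -0.24191479]), 'moment': array([-0.00573602, -0.01792383, -0.00683839]), 'gripper_force': 0.0, 'grip_width': 0.08540587267754368}
```

View pics/scene0.png

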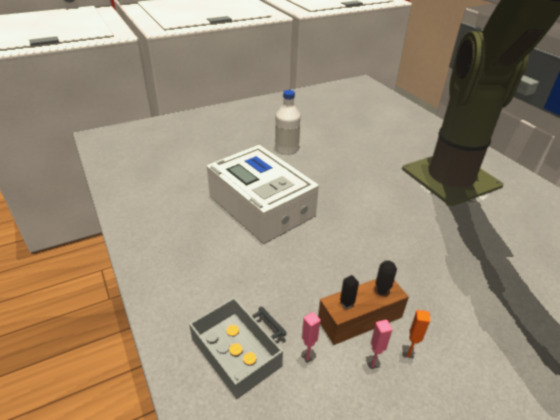

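View pics/top0.png

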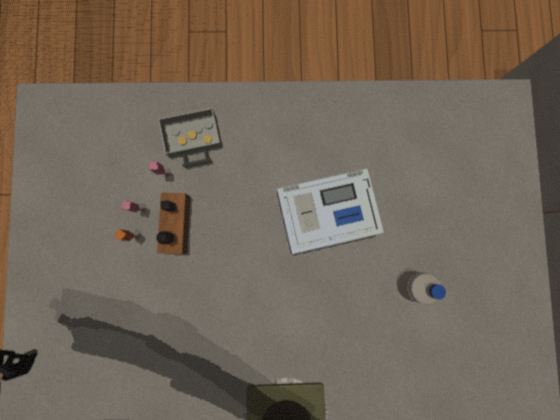

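The scene view shows five upright tools. The black square-handled one is at about (349,290) and the black round one at (386,277), both in the wooden block. The pink ones at (311,330) and (381,340) and the orange one at (420,328) are decoys. In the top view the block is at (172,223), with black tools at (168,206) in the far hole and (165,238) in the near hole. The meter is at (332,211). The black square one fits the pick, so I'll confirm it in one enlarged crop.

Run:
```python
import cv2, numpy as np
s=cv2.imread("pics/scene0.png");t=cv2.imread("pics/top0.png")
R=lambda im,x,y,w,h,k:cv2.resize(im[y:y+h,x:x+w],None,fx=k,fy=k,interpolation=cv2.INTER_CUBIC)
a=np.hstack([R(t,140,180,66,50,6)[:, :396],R(s,310,250,100,75,4)])
a=np.hstack([R(t,145,185,50,75,4),R(s,315,250,100,75,4),np.zeros((300,200,3),np.uint8)])
b=np.hstack([R(t,270,160,120,100,3)[:300],R(s,200,140,125,100,3)[:300]])
a=cv2.resize(a,(800,300)); b=np.hstack([b,np.zeros((300,800-b.shape[1],3),np.uint8)]) if b.shape[1]<800 else b[:,:800]
cv2.imwrite("pics/crop1.png",np.vstack([a,b]))
```

```text
(no output)
```

View pics/crop1.png

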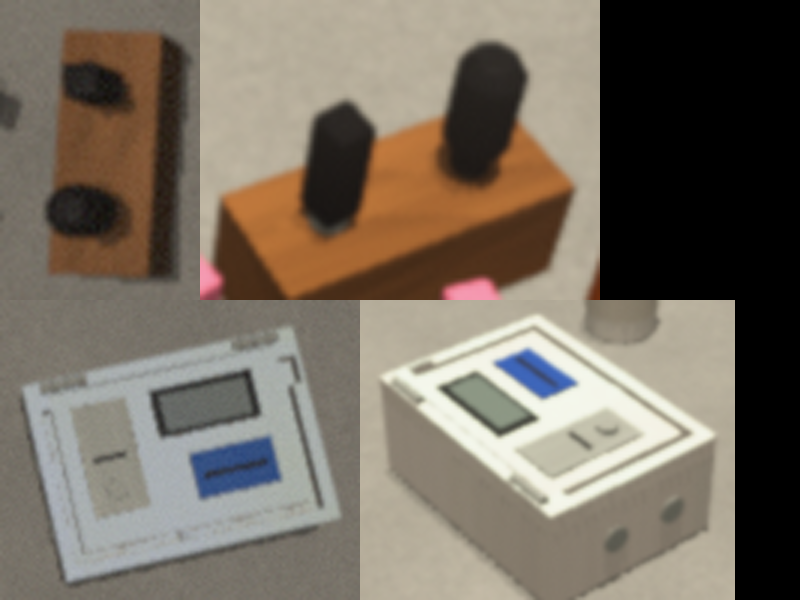

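The crop confirms it. The square-handled pick with its grey collar is in the far hole (top view ~(168,206)), and the round nut driver is in the near hole. The meter's notch shows as the widened dark piece at the far end of the right seam, at top view ~(369,181).

```bash
cat > h.py <<'E'
import cv2, numpy as np
from plant import r, imaging
cal={n:imaging.get_calibration(n) for n in("scene","top")}
def ray(n,p):
    K,T=cal[n]["K"],cal[n]["cam_to_world"]
    d=np.array([(p[0]-K[0,2])/K[0,0],-(p[1]-K[1,2])/K[1,1],-1.])
    d=T[:3,:3]@d; return T[:3,3],d/np.linalg.norm(d)
def onz(n,p,z):
    o,d=ray(n,p); return o+d*(z-o[2])/d[2]
def proj(n,P):
    K,T=cal[n]["K"],cal[n]["cam_to_world"]; c=T[:3,:3].T@(np.asarray(P)-T[:3,3])
    return np.array([K[0,0]*c[0]/-c[2]+K[0,2],K[1,1]*c[1]/c[2]+K[1,2]])
def tri(ps,pt):
    o1,d1=ray("scene",ps);o2,d2=ray("top",pt)
    s,t=np.linalg.lstsq(np.c_[d1,-d2],o2-o1,rcond=None)[0]
    a,b=o1+s*d1,o2+t*d2; return (a+b)/2,np.linalg.norm(a-b)
def quad(mask):
    """4 subpixel corners from line fits to the largest blob's hull"""
    cs,_=cv2.findContours(mask,cv2.RETR_EXTERNAL,cv2.CHAIN_APPROX_NONE)
    c=cv2.convexHull(max(cs,key=cv2.contourArea)); P=cv2.arcLength(c,True)
    for e in np.linspace(.01,.15,60):
        a=cv2.approxPolyDP(c,e*P,True)[:,0].astype(float)
        if len(a)<=4: break
    pts=max(cs,key=cv2.contourArea)[:,0].astype(float); L=[]
    for i in range(len(a)):
        p,q=a[i],a[(i+1)%len(a)]; l=np.linalg.norm(q-p);u=(q-p)/l;n=np.array([-u[1],u[0]])
        s=(pts-p)@u/l;dd=abs((pts-p)@n); k=pts[(s>.12)&(s<.88)&(dd<.04*l+2)]
        L.append(cv2.fitLine(k.astype(np.float32),cv2.DIST_HUBER,0,.01,.01).ravel())
    out=[]
    for i in range(len(a)):
        A,B=L[i-1],L[i]; t=np.linalg.solve(np.c_[A[:2],-B[:2]],B[2:]-A[2:]); out.append(A[2:]+t[0]*A[:2])
    return np.array(out)
def up(im,k=4): return cv2.resize(im,None,fx=k,fy=k,interpolation=cv2.INTER_CUBIC)
def dn(p,k=4): return (np.asarray(p)+.5)/k-.5
E
python3 - <<'E'
from h import *
s=up(cv2.imread("pics/scene0.png"));t=up(cv2.imread("pics/top0.png"))
def roi(m,x,y,w,h):
    o=np.zeros_like(m);o[y*4:(y+h)*4,x*4:(x+w)*4]=m[y*4:(y+h)*4,x*4:(x+w)*4];return cv2.morphologyEx(o,cv2.MORPH_CLOSE,np.ones((25,25)))
for n,im,(x,y,w,h) in(("top",t,(265,160,130,100)),("scene",s,(200,140,125,85))):
    g=im[y*4:(y+h)*4,x*4:(x+w)*4].max(2); print(n,np.percentile(g,[5,25,50,75,90]))
g=t.min(2); mt=roi((g>140).astype(np.uint8)*255,265,160,130,100)
g=s.min(2); ms=roi((g>205).astype(np.uint8)*255,200,140,125,100)
def wood(im):
    hsv=cv2.cvtColor(im,cv2.COLOR_BGR2HSV);return ((hsv[...,0]<18)&(hsv[...,1]>110)&(hsv[...,2]>60)).astype(np.uint8)*255
wt=roi(wood(t),150,185,45,75)
hs=cv2.cvtColor(s,cv2.COLOR_BGR2HSV)
print("wood V",[hs[int(y*4),int(x*4),:].tolist() for x,y in((335,299),(370,292),(365,320),(398,290),(327,315))])
M={}
for nm,n,m in(("meter","top",mt),("meter","scene",ms),("wood","top",wt)):
    q=dn(quad(m)); M[nm,n]=q; print(nm,n,np.round(q,1).tolist())
qt=M["meter","top"]
for p in M["meter","scene"]:
    print([ (np.round(P,4).tolist(),round(e,4)) for P,e in [min((tri(p,b) for b in qt),key=lambda v:v[1])]])
P=np.array([onz("top",p,.1) for p in qt]); print(np.round(P,4).tolist(),[round(np.linalg.norm(P[i]-P[i-1]),4) for i in range(4)])
P=np.array([onz("top",p,.065) for p in M["wood","top"]]); print(np.round(P,4).tolist(),[round(np.linalg.norm(P[i]-P[i-1]),4) for i in range(4)])
for im,q in((t,M["meter","top"]),(t,M["wood","top"]),(s,M["meter","scene"])): cv2.polylines(im,[(q*4+2).astype(int)],True,(0,0,255),1)
a=t[160*4:260*4,140*4:400*4];b=s[135*4:340*4,200*4:420*4]
o=np.hstack([cv2.resize(a,(460,177)),np.zeros((177,340,3),np.uint8)]);b=cv2.resize(b,(430,400))
cv2.imwrite("pics/c2.png",np.vstack([cv2.resize(a,(800,308))]))
E
```

```text
top [103. 118. 122. 166. 176.]
scene [130. 138. 181. 195. 242.]
wood V [[14, 176, 187], [14, 175, 181], [13, 171, 79], [13, 172, 166], [13, 165, 71]]
meter top [[366.79998779296875, 168.5], [383.1000061035156, 231.8000030517578], [292.0, 253.0], [277.20001220703125, 188.39999389648438]]
meter scene [[207.10000610351562, 165.1999969482422], [258.70001220703125, 144.5], [318.0, 184.60000610351562], [263.29998779296875, 211.3000030517578]]
wood top [[185.5, 193.0], [182.0, 253.8000030517578], [157.39999389648438, 252.3000030517578], [160.89999389648438, 192.5]]
[([0.663, -0.2211, 0.1001], np.float64(0.0019))]
[([0.499, -0.256, 0.1006], np.float64(0.0033))]
[([0.4504, -0.0225, 0.1008], np.float64(0.0033))]
[([0.6151, 0.0119, 0.1013], np.float64(0.0029))]
[[0.6622, -0.2206, 0.1], [0.4976, -0.2553, 0.1], [0.449, -0.0216, 0.1], [0.614, 0.0127, 0.1]] [np.float64(0.2382), np.float64(0.1682), np.float64(0.2387), np.float64(0.1686)]
[[0.6115, 0.2539, 0.065], [0.4527, 0.2619, 0.065], [0.458, 0.3251, 0.065], [0.6139, 0.3181, 0.065]] [np.float64(0.0642), np.float64(0.159), np.float64(0.0634), np.float64(0.1561)]
```

Run:
```python
from h import *
s0=cv2.imread("pics/scene0.png");t0=cv2.imread("pics/top0.png")
s=up(s0,8);t=up(t0,8)
hs=cv2.cvtColor(s,cv2.COLOR_BGR2HSV)
m=((hs[...,0]<20)&(hs[...,1]>120)&(hs[...,2]>125)).astype(np.uint8)*255
o=np.zeros_like(m);o[275*8:345*8,312*8:412*8]=m[275*8:345*8,312*8:412*8];m=cv2.morphologyEx(o,cv2.MORPH_CLOSE,np.ones((61,61)))
q=dn(quad(m),8);print("wood scene",np.round(q,1).tolist())
wt=[[185.5,193.],[182.,253.8],[157.4,252.3],[160.9,192.5]]
for p in q:
    P,e=min((tri(p,b) for b in wt),key=lambda v:v[1]);print(np.round(P,4),round(e,4),np.round(onz("scene",p,.065),4))
# handles: dark blobs
for n,im,(x,y,w,h) in(("top",t,(155,193,30,25)),("scene",s,(335,265,30,45)),("top",t,(150,225,30,22)),("scene",s,(370,255,30,45))):
    g=im[y*8:(y+h)*8,x*8:(x+w)*8].max(2); k=(g<62).astype(np.uint8)*255
    c=max(cv2.findContours(k,0,1)[0],key=cv2.contourArea); a=cv2.approxPolyDP(cv2.convexHull(c),6,True)[:,0]
    mr=cv2.minAreaRect(c); print(n,np.round(dn(a,8)+[x,y],1).tolist(),np.round(np.array(mr[0])/8+[x,y],1),np.round(np.array(mr[1])/8,1))
a=t[190*8:215*8,150*8:190*8]; b=s[262*8:312*8,325*8:375*8]
a=cv2.convertScaleAbs(a,alpha=2.2); b=cv2.convertScaleAbs(b,alpha=2.2)
a=cv2.resize(a,(400,250));b=cv2.resize(b,(400,400))
cv2.imwrite("pics/pk.png",np.hstack([np.vstack([a,np.zeros((150,400,3),np.uint8)]),b]))
```

```text
wood scene [[371.20001220703125, 310.70001220703125], [336.79998779296875, 324.1000061035156], [319.6000061035156, 299.0], [409.3999938964844, 266.5]]
[ 0.4665  0.2742 -0.0354] 0.0368 [0.5442 0.3207 0.065 ]
[0.6157 0.3173 0.0637] 0.0039 [0.618  0.3169 0.065 ]
[0.6131 0.2536 0.0625] 0.003 [0.6156 0.2544 0.065 ]
[0.4578 0.306  0.129 ] 0.0006 [0.4045 0.2649 0.065 ]
top [[160.8, 201.3], [167.3, 200.3], [173.7, 202.8], [176.1, 206.3], [176.7, 210.3], [171.1, 211.4], [162.1, 208.8], [160.7, 205.7]] [169.2 206.2] [17.2 10.3]
scene [[351.8, 276.1], [357.4, 282.3], [353.8, 301.6], [351.8, 304.9], [345.7, 306.9], [341.2, 302.7], [340.6, 299.4], [343.1, 282.9], [344.6, 279.1]] [349.2 291.9] [14.3 31.5]
top [[157.3, 234.1], [161.1, 231.2], [169.4, 231.8], [173.9, 234.3], [174.9, 240.1], [170.1, 243.7], [161.2, 243.3], [158.4, 241.9], [156.4, 239.1]] [166.1 237.7] [18.8 12.7]
scene [[388.8, 261.3], [393.4, 264.3], [395.4, 269.7], [391.2, 285.6], [387.7, 292.6], [384.9, 294.8], [381.2, 294.7], [376.9, 291.6], [376.2, 280.9], [380.2, 265.3], [384.3, 261.9]] [385.5 278.5] [16.1 34.2]
```

View pics/pk.png

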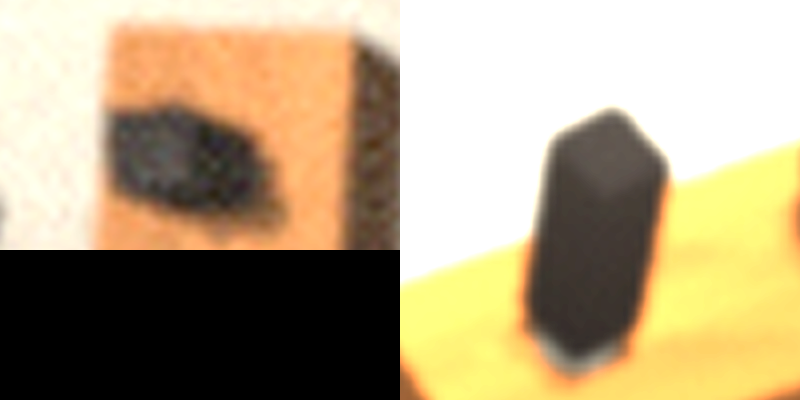

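Left (top view): the pick's handle, with its top face centred near full-image (166.5,205). Right (scene view): a square handle whose top face has corners near (344.4,280), (351.5,275.5), (358,282.5) and (351.3,286.4). The grey collar sits below it on the block.

Run:
```python
from h import *
c=np.array([[344.4,280.1],[351.5,275.6],[358.1,282.5],[351.3,286.6]])
P=np.array([onz("scene",p,.133) for p in c]);print(np.round(P,4).tolist(),P.mean(0))
for i in range(4):
    d=P[(i+1)%4]-P[i];print(round(np.linalg.norm(d),4),np.degrees(np.arctan2(d[1],d[0])))
print("tri top",tri(c.mean(0),[166.3,204.8]), onz("top",[166.3,204.8],.133))
# block axis
W=np.array([[0.6115,.2539],[.4527,.2619],[.458,.3251],[.6139,.3181]]);ctr=W.mean(0)
ax=((W[0]-W[1])+(W[3]-W[2]));ax/=np.linalg.norm(ax);print("block",ctr,np.degrees(np.arctan2(ax[1],ax[0])),"hole1",ctr+.04*ax,"hole0",ctr-.04*ax)
for x in (ctr+.04*ax,):
  for z in(.065,.133):print(proj("top",[*x,z]),proj("scene",[*x,z]))
print(r.read_state()["tool_pos"])
```

```text
[[0.5877, 0.2829, 0.133], [0.5701, 0.2796, 0.133], [0.5691, 0.2984, 0.133], [0.5854, 0.3008, 0.133]] [0.57805589 0.29041182 0.133     ]
0.0179 -169.65254526999036
0.0187 93.27791040871143
0.0165 8.486300236749626
0.0181 -82.5661428587783
tri top (array([0.57386515, 0.28627419, 0.12655978]), np.float64(0.00047599800668275623)) [0.57290013 0.28462084 0.133     ]
block [0.534025 0.28975 ] -2.7289060289836673 hole1 [0.57397964 0.28784558] hole0 [0.49407036 0.29165442]
[172.36389081 207.40507582] [347.75714931 303.76857122]
[164.97376507 204.38504177] [352.37148576 279.41013402]
[0.27893313 0.55896238 0.40397264]
```

```bash
cat >> h.py <<'E'
def plan(pos,yaw,base=None):
    """tool-axis offset and twist (turns) from the measured (or given) pose to TCP pos, world yaw"""
    st=r.read_state(); p,y0=(st["tool_pos"],st["tcp_rot"][2]) if base is None else base
    c,s=np.cos(np.radians(y0)),np.sin(np.radians(y0)); d=np.asarray(pos)-p
    return np.round([c*d[0]+s*d[1],s*d[0]-c*d[1],-d[2]],4).tolist(),round(-((yaw-y0+180)%360-180)/360,4)
E
python3 -m handwheel '[{"offset":[-0.386,-0.109,0],"twist":-0.093,"jaw":1},{"offset":[-0.386,-0.109,0],"twist":-0.093,"jaw":1},{"offset":[-0.386,-0.109,0],"twist":-0.093,"jaw":1},{"offset":[-0.386,-0.109,0],"twist":-0.093,"jaw":1},{"offset":[-0.386,-0.109,0],"twist":-0.093,"jaw":1},{"offset":[-0.386,-0.109,0],"twist":-0.093,"jaw":1},{"offset":[-0.386,-0.109,0],"twist":-0.093,"jaw":1},{"offset":[-0.386,-0.109,0],"twist":-0.093,"jaw":1}]' 80
python3 -c "
from h import *
print(plan([.5755,.289,.265],-173)); print(proj('scene',[.5755,.289,.25]))"
```

```text
clock: 0.9
tool_pos: [0.5762, 0.2883, 0.4043]
tcp_rot: [-180.0, -0.0, -173.0]
contact_force: [0.8, -0.3, 0.5]
grip_width: 0.0854
gripper_force: 0.0
([0.0006, 0.0008, 0.1393], np.float64(-0.0001))
[361.28775456 231.2313568 ]
```

```bash
python3 -m handwheel '[{"offset":[0.0005,0.001,0.04],"twist":0,"jaw":1},{"offset":[0.0005,0.001,0.08],"twist":0,"jaw":1},{"offset":[0.0005,0.001,0.105],"twist":0,"jaw":1},{"offset":[0.0005,0.001,0.125],"twist":0,"jaw":1},{"offset":[0.0005,0.001,0.139],"twist":0,"jaw":1},{"offset":[0.0005,0.001,0.139],"twist":0,"jaw":1}]' 80
python3 -c "
from h import *
for n in('scene','top'): cv2.imwrite(f'pics/g_{n}.png',imaging.capture(n)[:,:,::-1])
s=cv2.imread('pics/g_scene.png')[190:340,300:450];t=cv2.imread('pics/g_top.png')[170:270,120:220]
cv2.imwrite('pics/g.png',np.hstack([cv2.resize(s,(400,400),interpolation=2),cv2.resize(t,(400,400),interpolation=2)]))"
```

```text
clock: 1.5
tool_pos: [0.5736, 0.2906, 0.2635]
tcp_rot: [-179.9, -0.2, -173.0]
contact_force: [-0.8, -0.1, 0.9]
grip_width: 0.0854
gripper_force: 0.0
```

View pics/g.png

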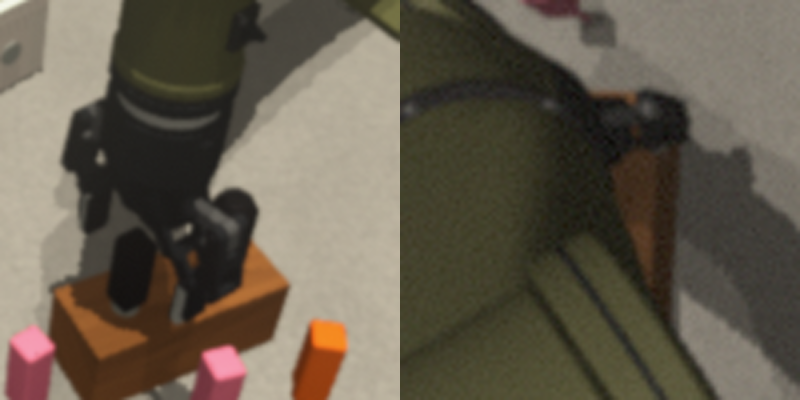

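The picture shows the pick between the open fingers (handle at crop ~(130,270)), with the nut driver clear behind the right finger. Closing now.

```bash
python3 -c "
from h import *
print(plan([.5755,.289,.265],-173))"
python3 -m handwheel '[{"offset":[-0.0015,0.001,0],"twist":0,"jaw":1},{"offset":[-0.0015,0.001,0],"twist":0,"jaw":0},{"offset":[-0.0015,0.001,0],"twist":0,"jaw":0},{"offset":[-0.0015,0.001,0],"twist":0,"jaw":0},{"offset":[-0.0015,0.001,0],"twist":0,"jaw":0},{"offset":[-0.0015,0.001,0],"twist":0,"jaw":0},{"offset":[-0.0015,0.001,0],"twist":0,"jaw":0}]' 80
```

```text
([-0.0007, -0.0024, 0.0011], np.float64(-0.0001))
clock: 2.3
tool_pos: [0.5758, 0.2921, 0.266]
tcp_rot: [-180.0, 0.0, -173.0]
contact_force: [-0.2, -0.6, 2.6]
grip_width: 0.0212
gripper_force: 78.0
```

```bash
python3 -m handwheel '[{"offset":[0,0,-0.01],"twist":0,"jaw":0},{"offset":[0,0,-0.035],"twist":0,"jaw":0},{"offset":[0,0,-0.07],"twist":0,"jaw":0},{"offset":[0,0,-0.11],"twist":0,"jaw":0},{"offset":[0,0,-0.14],"twist":0,"jaw":0},{"offset":[0,0,-0.14],"twist":0,"jaw":0}]' 80
python3 - <<'E'
from h import *
th=np.radians(11.8);R=np.array([[np.cos(th),-np.sin(th)],[np.sin(th),np.cos(th)]])
C=np.array([.5567,-.1215])
for n,p in dict(notch=(49,-105),corner=(-69,-104),end=(-69,104)).items():
    w=C+R@(np.array(p)/1e3);print(n,np.round(w,4),proj("top",[*w,.1]),proj("scene",[*w,.1]))
w=C+R@np.array([.049,-.105]);print(plan([*w,.40],-168.2))
# scene-only meter corners
for p in [[207.1,165.2],[258.7,144.5],[318,184.6],[263.3,211.3]]:print(onz("scene",p,.1))
# dark seam segment in images near notch
t=up(cv2.imread("pics/top0.png")).min(2); a=t[172*4:190*4,355*4:378*4]
k=(a<120).astype(np.uint8);nb,l,st,ce=cv2.connectedComponentsWithStats(k)
for i in range(1,nb):print(st[i].tolist(),np.round(ce[i]/4+[355,172],1))
E
```

```text
clock: 2.9
tool_pos: [0.5766, 0.2934, 0.4113]
tcp_rot: [179.7, 0.5, -173.0]
contact_force: [0.2, 0.0, -0.6]
grip_width: 0.0211
gripper_force: 78.1
notch [ 0.6261 -0.2143] [364.97873027 182.30993839] [221.85075323 163.20757257]
corner [ 0.5104 -0.2374] [375.95269998 226.90295323] [258.4197221  148.94714413]
end [ 0.4679 -0.0338] [296.7168268  245.33532552] [310.06370028 184.3088288 ]
([0.0123, -0.51, 0.0113], np.float64(-0.0135))
[ 0.66362574 -0.22191654  0.1       ]
[ 0.49960267 -0.25841403  0.1       ]
[ 0.45106937 -0.02430891  0.1       ]
[0.6154954  0.00951556 0.1       ]
[0, 0, 29, 15, 274] [358.2 173.3]
[55, 0, 37, 72, 1951] [374.4 179.8]
[37, 27, 23, 34, 280] [367.9 182.4]
[45, 67, 7, 5, 24] [367.  189.4]
[0, 70, 1, 2, 2] [355.  189.6]
```

```bash
python3 -m handwheel '[{"offset":[0,-0.02,0],"twist":0,"jaw":0},{"offset":[0.002,-0.06,0],"twist":-0.013,"jaw":0},{"offset":[0.003,-0.11,0],"twist":-0.013,"jaw":0},{"offset":[0.004,-0.16,0],"twist":-0.013,"jaw":0},{"offset":[0.005,-0.21,0],"twist":-0.013,"jaw":0},{"offset":[0.006,-0.26,0],"twist":-0.013,"jaw":0},{"offset":[0.008,-0.31,0],"twist":-0.013,"jaw":0},{"offset":[0.01,-0.36,0],"twist":-0.013,"jaw":0}]' 80
python3 -c "
from h import *
print(plan([.6255,-.2172,.406],-168.2))"
```

```text
clock: 3.7
tool_pos: [0.609, -0.0682, 0.4051]
tcp_rot: [180.0, -0.1, -168.3]
contact_force: [1.3, -0.3, -1.1]
grip_width: 0.0213
gripper_force: 78.2
([0.014, -0.1493, -0.0009], np.float64(-0.0004))
```

```bash
python3 -m handwheel '[{"offset":[0.004,-0.04,0],"twist":0,"jaw":0},{"offset":[0.009,-0.09,0],"twist":0,"jaw":0},{"offset":[0.012,-0.13,0],"twist":0,"jaw":0},{"offset":[0.014,-0.149,0.01],"twist":0,"jaw":0},{"offset":[0.014,-0.149,0.025],"twist":0,"jaw":0},{"offset":[0.014,-0.149,0.03],"twist":0,"jaw":0},{"offset":[0.014,-0.149,0.03],"twist":0,"jaw":0},{"offset":[0.014,-0.149,0.03],"twist":0,"jaw":0}]' 80
python3 - <<'E'
from h import *
st=r.read_state();p=st["tool_pos"];print(p)
for n in('scene','top'):
    im=imaging.capture(n)[:,:,::-1].copy(); cv2.imwrite(f'pics/n_{n}.png',im); print(n,proj(n,[p[0],p[1],p[2]-.256]))
s=cv2.imread('pics/n_scene.png')[110:210,180:280];t=cv2.imread('pics/n_top.png')[150:220,320:390]
f=lambda i:cv2.resize(i,(400,400),interpolation=2)
cv2.imwrite('pics/n.png',np.hstack([f(s),f(t)]))
E
```

```text
clock: 4.5
tool_pos: [0.6261, -0.2134, 0.3759]
tcp_rot: [179.9, 0.0, -168.2]
contact_force: [0.7, -1.3, -0.5]
grip_width: 0.0212
gripper_force: 78.3
[ 0.62608828 -0.21337039  0.37590987]
scene [221.51661886 156.81496481]
top [366.46927742 180.96915475]
```

View pics/n.png

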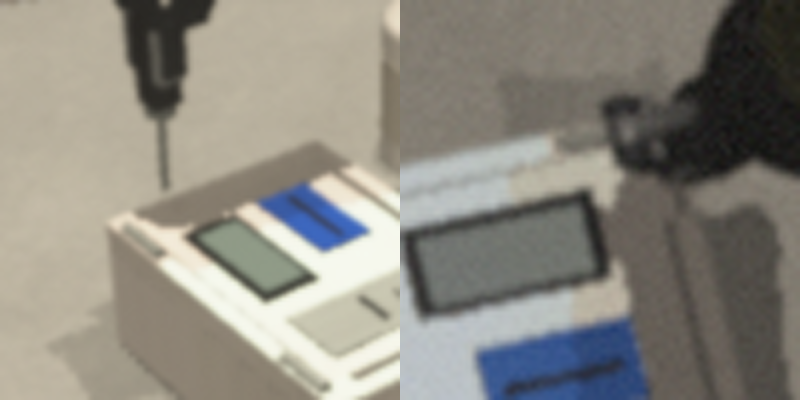

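Scene crop: the shank tip is at full-image (221.0,157.0), and kinematics predict (221.5,156.8), so they agree. In the top crop the arm hides the notch. I'll let the arm settle and re-read.

```bash
python3 -c "
from h import *
print(r.read_state()['tool_pos'])"
python3 -m handwheel '[{"offset":[0,0,0],"twist":0,"jaw":0},{"offset":[0,0,0],"twist":0,"jaw":0},{"offset":[0,0,0],"twist":0,"jaw":0}]' 80
python3 -c "
from h import *
print(plan([.6251,-.2187,.343],-168.2))"
```

```text
[ 0.62617352 -0.21386385  0.37641987]
clock: 4.9
tool_pos: [0.6258, -0.2149, 0.376]
tcp_rot: [-180.0, 0.0, -168.4]
contact_force: [0.1, 1.2, -0.4]
grip_width: 0.0212
gripper_force: 78.3
([0.0015, -0.0036, 0.033], np.float64(-0.0004))
```

```bash
python3 -m handwheel '[{"offset":[0.0015,-0.0036,0],"twist":0,"jaw":0},{"offset":[0.0015,-0.0036,0.005],"twist":0,"jaw":0},{"offset":[0.0015,-0.0036,0.010],"twist":0,"jaw":0},{"offset":[0.0015,-0.0036,0.014],"twist":0,"jaw":0},{"offset":[0.0015,-0.0036,0.017],"twist":0,"jaw":0},{"offset":[0.0015,-0.0036,0.020],"twist":0,"jaw":0},{"offset":[0.0015,-0.0036,0.022],"twist":0,"jaw":0},{"offset":[0.0015,-0.0036,0.022],"twist":0,"jaw":0}]' 80
```

```text
clock: 5.7
tool_pos: [0.625, -0.2187, 0.3534]
tcp_rot: [180.0, -0.0, -168.3]
contact_force: [-0.8, -0.3, -1.2]
grip_width: 0.0209
gripper_force: 78.3
```

```bash
python3 -m handwheel '[{"offset":[0,0,0.002],"twist":0,"jaw":0},{"offset":[0,0,0.004],"twist":0,"jaw":0},{"offset":[0,0,0.006],"twist":0,"jaw":0},{"offset":[0,0,0.008],"twist":0,"jaw":0},{"offset":[0,0,0.009],"twist":0,"jaw":0},{"offset":[0,0,0.009],"twist":0,"jaw":0}]' 80
```

```text
clock: 6.3
tool_pos: [0.625, -0.2188, 0.3444]
tcp_rot: [180.0, -0.0, -168.4]
contact_force: [-0.0, 1.2, -0.7]
grip_width: 0.021
gripper_force: 78.3
```

```bash
python3 -m handwheel '[{"offset":[0,0.001,0.0015],"twist":0,"jaw":0},{"offset":[0,0.002,0.0015],"twist":0,"jaw":0},{"offset":[0,0.003,0.0015],"twist":0,"jaw":0},{"offset":[0,0.004,0.0015],"twist":0,"jaw":0},{"offset":[0,0.0045,0.0015],"twist":0,"jaw":0},{"offset":[0,0.0045,0.0015],"twist":0,"jaw":0}]' 80
```

```text
clock: 6.9
tool_pos: [0.6241, -0.2142, 0.3432]
tcp_rot: [180.0, 0.0, -168.3]
contact_force: [-0.1, 0.4, -0.6]
grip_width: 0.0208
gripper_force: 78.3
```

```bash
python3 -m handwheel '[{"offset":[0,0.0005,0],"twist":0,"jaw":0},{"offset":[0,0.001,0],"twist":0,"jaw":0},{"offset":[0,0.0015,0],"twist":0,"jaw":0},{"offset":[0,0.0015,0],"twist":0,"jaw":0}]' 80
python3 -m handwheel '[{"offset":[0,0.0005,0],"twist":0,"jaw":0},{"offset":[0,0.001,0],"twist":0,"jaw":0},{"offset":[0,0.0015,0],"twist":0,"jaw":0},{"offset":[0,0.0015,0],"twist":0,"jaw":0}]' 80
```

```text
clock: 7.3
tool_pos: [0.6239, -0.2134, 0.3432]
tcp_rot: [-179.9, 0.0, -168.4]
contact_force: [0.3, -1.6, -0.6]
grip_width: 0.021
gripper_force: 78.1
clock: 7.7
tool_pos: [0.6236, -0.2127, 0.3433]
tcp_rot: [-179.9, 0.0, -168.4]
contact_force: [2.4, -4.7, -2.2]
grip_width: 0.021
gripper_force: 78.2
```

```bash
python3 -m handwheel '[{"offset":[0,-0.0015,0],"twist":0,"jaw":0},{"offset":[0.001,-0.003,0],"twist":0,"jaw":0},{"offset":[0.004,-0.003,0],"twist":0,"jaw":0},{"offset":[0.007,-0.003,0],"twist":0,"jaw":0},{"offset":[0.010,-0.003,0],"twist":0,"jaw":0},{"offset":[0.013,-0.003,0],"twist":0,"jaw":0},{"offset":[0.016,-0.003,0],"twist":0,"jaw":0},{"offset":[0.018,-0.003,0],"twist":0,"jaw":0}]' 80
python3 -m handwheel '[{"offset":[0.003,0,0],"twist":0,"jaw":0},{"offset":[0.006,0,0],"twist":0,"jaw":0},{"offset":[0.006,0,0],"twist":0,"jaw":0}]' 80
```

```text
clock: 8.5
tool_pos: [0.6059, -0.2177, 0.343]
tcp_rot: [179.9, -0.1, -168.3]
contact_force: [-0.3, -0.7, -0.8]
grip_width: 0.0211
gripper_force: 78.5
clock: 8.8
tool_pos: [0.6001, -0.2192, 0.343]
tcp_rot: [180.0, -0.1, -168.4]
contact_force: [0.7, -0.5, -0.8]
grip_width: 0.0215
gripper_force: 78.6
```

```bash
python3 -m handwheel '[{"offset":[0.004,0,0],"twist":0,"jaw":0},{"offset":[0.008,0,0],"twist":0,"jaw":0},{"offset":[0.012,0,0],"twist":0,"jaw":0},{"offset":[0.016,0,0],"twist":0,"jaw":0},{"offset":[0.020,0,0],"twist":0,"jaw":0},{"offset":[0.024,0,0],"twist":0,"jaw":0},{"offset":[0.028,0,0],"twist":0,"jaw":0},{"offset":[0.032,0,0],"twist":0,"jaw":0}]' 80
```

```text
clock: 9.6
tool_pos: [0.5689, -0.2258, 0.3432]
tcp_rot: [180.0, 0.0, -168.4]
contact_force: [-0.4, -0.3, -0.5]
grip_width: 0.021
gripper_force: 78.6
```

```bash
python3 -m handwheel '[{"offset":[0.004,0,0],"twist":0,"jaw":0},{"offset":[0.008,0,0],"twist":0,"jaw":0},{"offset":[0.012,0,0],"twist":0,"jaw":0},{"offset":[0.016,0,0],"twist":0,"jaw":0},{"offset":[0.020,0,0],"twist":0,"jaw":0},{"offset":[0.024,0,0],"twist":0,"jaw":0},{"offset":[0.028,0,0],"twist":0,"jaw":0},{"offset":[0.030,0,0],"twist":0,"jaw":0}]' 80
```

```text
clock: 10.4
tool_pos: [0.5394, -0.2319, 0.3432]
tcp_rot: [-180.0, -0.0, -168.4]
contact_force: [0.4, 0.5, 0.4]
grip_width: 0.0214
gripper_force: 78.6
```

```bash
python3 -m handwheel '[{"offset":[0.004,0,0],"twist":0,"jaw":0},{"offset":[0.008,0,0],"twist":0,"jaw":0},{"offset":[0.012,0,0],"twist":0,"jaw":0},{"offset":[0.016,0,0],"twist":0,"jaw":0},{"offset":[0.020,0,0],"twist":0,"jaw":0},{"offset":[0.024,0,0],"twist":0,"jaw":0},{"offset":[0.027,0,0],"twist":0,"jaw":0},{"offset":[0.028,0,0],"twist":0,"jaw":0}]' 80
python3 -m handwheel '[{"offset":[0.001,0,0],"twist":0,"jaw":0},{"offset":[0.002,0,0],"twist":0,"jaw":0},{"offset":[0.003,0,0],"twist":0,"jaw":0},{"offset":[0.003,0,0],"twist":0,"jaw":0}]' 80
```

```text
clock: 11.2
tool_pos: [0.5121, -0.2375, 0.3432]
tcp_rot: [-180.0, -0.0, -168.4]
contact_force: [0.4, -0.5, -0.4]
grip_width: 0.021
gripper_force: 78.6
clock: 11.6
tool_pos: [0.5095, -0.238, 0.3431]
tcp_rot: [180.0, -0.0, -168.4]
contact_force: [-0.1, -0.6, -0.4]
grip_width: 0.0217
gripper_force: 78.6
```

```bash
python3 -m handwheel '[{"offset":[0.001,0,0],"twist":0,"jaw":0},{"offset":[0.002,0,0],"twist":0,"jaw":0},{"offset":[0.002,0,0],"twist":0,"jaw":0}]' 80
python3 -m handwheel '[{"offset":[0.0005,0,0],"twist":0,"jaw":0},{"offset":[0.001,0,0],"twist":0,"jaw":0},{"offset":[0.001,0,0],"twist":0,"jaw":0}]' 80
```

```text
clock: 11.9
tool_pos: [0.5081, -0.2382, 0.3433]
tcp_rot: [-180.0, 0.1, -168.3]
contact_force: [1.8, -0.7, -1.8]
grip_width: 0.0212
gripper_force: 78.4
clock: 12.2
tool_pos: [0.5075, -0.2383, 0.3434]
tcp_rot: [-180.0, 0.2, -168.3]
contact_force: [3.8, 1.3, -3.1]
grip_width: 0.0212
gripper_force: 78.4
```

```bash
python3 -m handwheel '[{"offset":[-0.0014,0,0],"twist":0,"jaw":0},{"offset":[-0.0028,0.001,0],"twist":0,"jaw":0},{"offset":[-0.0028,0.004,0],"twist":0,"jaw":0},{"offset":[-0.0028,0.008,0],"twist":0,"jaw":0},{"offset":[-0.0028,0.012,0],"twist":0,"jaw":0},{"offset":[-0.0028,0.016,0],"twist":0,"jaw":0},{"offset":[-0.0028,0.020,0],"twist":0,"jaw":0},{"offset":[-0.0028,0.022,0],"twist":0,"jaw":0}]' 80
python3 -m handwheel '[{"offset":[0,0.004,0],"twist":0,"jaw":0},{"offset":[0,0.008,0],"twist":0,"jaw":0},{"offset":[0,0.012,0],"twist":0,"jaw":0},{"offset":[0,0.016,0],"twist":0,"jaw":0},{"offset":[0,0.020,0],"twist":0,"jaw":0},{"offset":[0,0.024,0],"twist":0,"jaw":0},{"offset":[0,0.026,0],"twist":0,"jaw":0}]' 80
```

```text
clock: 13.0
tool_pos: [0.5044, -0.2158, 0.3431]
tcp_rot: [180.0, -0.1, -168.3]
contact_force: [1.3, -0.8, -1.2]
grip_width: 0.0214
gripper_force: 78.7
clock: 13.7
tool_pos: [0.4996, -0.1904, 0.3432]
tcp_rot: [180.0, -0.0, -168.3]
contact_force: [0.3, 0.3, -0.5]
grip_width: 0.0211
gripper_force: 78.7
```

```bash
python3 -m handwheel '[{"offset":[0,0.003,0],"twist":0,"jaw":0},{"offset":[0,0.006,0],"twist":0,"jaw":0},{"offset":[0,0.009,0],"twist":0,"jaw":0},{"offset":[0,0.012,0],"twist":0,"jaw":0},{"offset":[0,0.015,0],"twist":0,"jaw":0},{"offset":[0,0.018,0],"twist":0,"jaw":0}]' 80
```

```text
clock: 14.3
tool_pos: [0.496, -0.1731, 0.3432]
tcp_rot: [180.0, 0.0, -168.4]
contact_force: [-0.5, -0.1, -0.8]
grip_width: 0.021
gripper_force: 78.7
```

```bash
python3 -m handwheel '[{"offset":[0,0.003,0],"twist":0,"jaw":0},{"offset":[0,0.006,0],"twist":0,"jaw":0},{"offset":[0,0.009,0],"twist":0,"jaw":0},{"offset":[0,0.012,0],"twist":0,"jaw":0},{"offset":[0,0.015,0],"twist":0,"jaw":0},{"offset":[0,0.018,0],"twist":0,"jaw":0}]' 80
```

```text
clock: 14.9
tool_pos: [0.4923, -0.1555, 0.3432]
tcp_rot: [180.0, 0.0, -168.4]
contact_force: [-0.0, -0.2, -0.8]
grip_width: 0.0211
gripper_force: 78.7
```

```bash
python3 -m handwheel '[{"offset":[0,0.003,0],"twist":0,"jaw":0},{"offset":[0,0.006,0],"twist":0,"jaw":0},{"offset":[0,0.009,0],"twist":0,"jaw":0},{"offset":[0,0.012,0],"twist":0,"jaw":0},{"offset":[0,0.015,0],"twist":0,"jaw":0},{"offset":[0,0.018,0],"twist":0,"jaw":0}]' 80
```

```text
clock: 15.5
tool_pos: [0.4887, -0.1379, 0.3432]
tcp_rot: [180.0, 0.0, -168.4]
contact_force: [-0.8, -0.0, -1.0]
grip_width: 0.021
gripper_force: 78.7
```

```bash
python3 -m handwheel '[{"offset":[0,0.003,0],"twist":0,"jaw":0},{"offset":[0,0.006,0],"twist":0,"jaw":0},{"offset":[0,0.009,0],"twist":0,"jaw":0},{"offset":[0,0.012,0],"twist":0,"jaw":0}]' 80
```

```text
clock: 15.9
tool_pos: [0.4866, -0.1282, 0.3433]
tcp_rot: [-179.8, 0.0, -168.5]
contact_force: [1.5, -5.6, -2.3]
grip_width: 0.0211
gripper_force: 78.7
```

I felt the catch: 5.6 N against +y at about y ≈ +6 mm. Now pushing it on gently.

```bash
python3 -m handwheel '[{"offset":[0,0.002,0],"twist":0,"jaw":0},{"offset":[0,0.004,0],"twist":0,"jaw":0},{"offset":[0,0.006,0],"twist":0,"jaw":0},{"offset":[0,0.008,0],"twist":0,"jaw":0},{"offset":[0,0.010,0],"twist":0,"jaw":0}]' 80
```

```text
clock: 16.4
tool_pos: [0.4842, -0.1157, 0.3431]
tcp_rot: [179.9, -0.0, -168.3]
contact_force: [0.6, 0.1, -0.7]
grip_width: 0.0211
gripper_force: 78.9
```

```bash
python3 -m handwheel '[{"offset":[0,0.002,0],"twist":0,"jaw":0},{"offset":[0,0.004,0],"twist":0,"jaw":0},{"offset":[0,0.006,0],"twist":0,"jaw":0},{"offset":[0,0.008,0],"twist":0,"jaw":0}]' 80
```

```text
clock: 16.8
tool_pos: [0.4832, -0.1116, 0.3433]
tcp_rot: [-179.7, 0.0, -168.5]
contact_force: [2.5, -9.9, -3.2]
grip_width: 0.0211
gripper_force: 78.7
```

```bash
python3 -c "
from h import *
im=imaging.capture('scene')[:,:,::-1]; cv2.imwrite('pics/f.png',cv2.resize(im[100:250,180:340],(640,600),interpolation=2))
print(r.read_state()['contact_force'])"
```

```text
[ 1.52075596 -8.73229517 -3.86893145]
```

View pics/f.png

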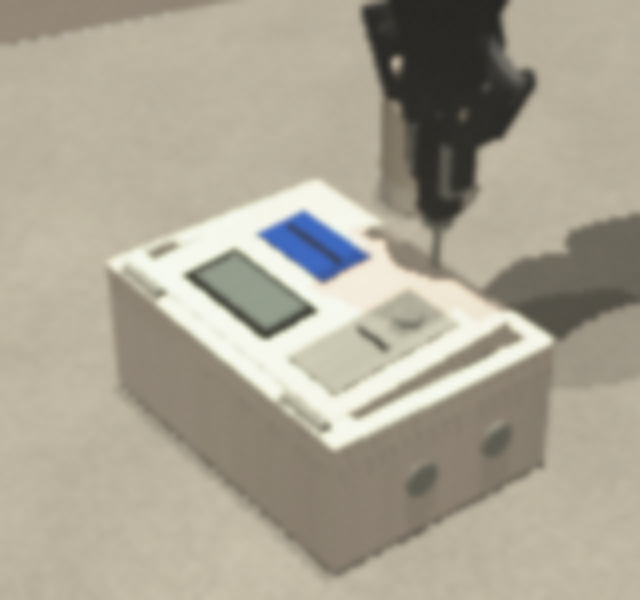

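The crop shows the face plate standing ajar: there's a wedge gap along the left seam near (440,370), and the front edge is raised. Now I'll relieve the push, lift out and look at the empty hole.

```bash
python3 -m handwheel '[{"offset":[0,-0.002,0],"twist":0,"jaw":0},{"offset":[0,-0.005,0],"twist":0,"jaw":0},{"offset":[0,-0.005,-0.005],"twist":0,"jaw":0},{"offset":[0,-0.005,-0.015],"twist":0,"jaw":0},{"offset":[0,-0.005,-0.03],"twist":0,"jaw":0},{"offset":[0,-0.005,-0.05],"twist":0,"jaw":0},{"offset":[0,-0.005,-0.075],"twist":0,"jaw":0},{"offset":[0,-0.005,-0.075],"twist":0,"jaw":0}]' 80
python3 - <<'E'
from h import *
bias={"top":np.array([-.0006,.001]),"scene":np.array([.0012,-.0016])}
G={}
for n in("scene","top"):
    im=imaging.capture(n)[:,:,::-1].copy();cv2.imwrite(f"pics/h_{n}.png",im)
    c=proj(n,[.5745,.289,.065]).round().astype(int); x,y=c-12
    u=up(im[y:y+24,x:x+24],8);hsv=cv2.cvtColor(u,cv2.COLOR_BGR2HSV)[...,2]
    k=(hsv<np.median(hsv)*.62).astype(np.uint8);nb,l,st,ce=cv2.connectedComponentsWithStats(k)
    for i in range(1,nb):
        if st[i,4]>300:
            p=dn(ce[i],8)+[x,y];print(n,st[i].tolist(),np.round(p,1),np.round(onz(n,p,.065)[:2]-bias[n],4))
    G[n]=cv2.resize(u,(384,384))
cv2.imwrite("pics/hole.png",np.hstack([G["scene"],G["top"]]))
E
```

```text
clock: 17.65
tool_pos: [0.4847, -0.1126, 0.4216]
tcp_rot: [-179.9, 0.4, -168.3]
contact_force: [0.6, 0.6, 0.5]
grip_width: 0.0214
gripper_force: 79.5
scene [59, 85, 58, 42, 1865] [346.4 304.8] [0.5763 0.2903]
top [76, 83, 43, 40, 1355] [171.7 207.4] [0.5748 0.2886]
```

View pics/hole.png

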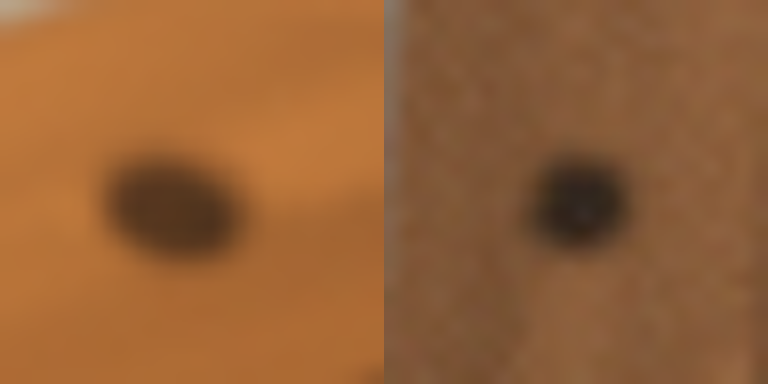

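The empty hole is clear in both views, at scene (346.4,304.8) and top (171.7,207.4). It lies at about (0.5755, 0.2895).

```bash
python3 -m handwheel '[{"offset":[0,0.03,0],"twist":0,"jaw":0},{"offset":[-0.03,0.07,0],"twist":0,"jaw":0},{"offset":[-0.05,0.115,0],"twist":0,"jaw":0},{"offset":[-0.07,0.16,0],"twist":0,"jaw":0},{"offset":[-0.09,0.205,0],"twist":0,"jaw":0},{"offset":[-0.11,0.25,0],"twist":0,"jaw":0},{"offset":[-0.13,0.29,0],"twist":0,"jaw":0},{"offset":[-0.15,0.33,0],"twist":0,"jaw":0}]' 80
python3 -c "
from h import *
print(plan([.5755,.2895,.406],-173))"
```

```text
clock: 18.55
tool_pos: [0.5635, 0.242, 0.4169]
tcp_rot: [-180.0, -0.1, -168.3]
contact_force: [0.2, -0.6, -1.8]
grip_width: 0.0211
gripper_force: 79.5
([-0.0214, 0.0441, 0.0109], np.float64(0.0131))
```

```bash
python3 -m handwheel '[{"offset":[-0.0214,0.0441,0],"twist":0.013,"jaw":0},{"offset":[-0.0214,0.0441,0.01],"twist":0.013,"jaw":0},{"offset":[-0.0214,0.0441,0.04],"twist":0.013,"jaw":0},{"offset":[-0.0214,0.0441,0.06],"twist":0.013,"jaw":0},{"offset":[-0.0214,0.0441,0.072],"twist":0.013,"jaw":0},{"offset":[-0.0214,0.0441,0.072],"twist":0.013,"jaw":0},{"offset":[-0.0214,0.0441,0.072],"twist":0.013,"jaw":0},{"offset":[-0.0214,0.0441,0.072],"twist":0.013,"jaw":0}]' 80
python3 -c "
from h import *
print(plan([.5755,.2895,.266],-173))"
```

```text
clock: 19.35
tool_pos: [0.5764, 0.2877, 0.3474]
tcp_rot: [179.9, 0.1, -173.0]
contact_force: [0.2, 0.6, -1.1]
grip_width: 0.0211
gripper_force: 79.6
([0.0007, 0.0019, 0.0814], np.float64(-0.0001))
```

```bash
python3 -m handwheel '[{"offset":[0.0007,0.0015,0.005],"twist":0,"jaw":0},{"offset":[0.0007,0.0015,0.012],"twist":0,"jaw":0},{"offset":[0.0007,0.0015,0.018],"twist":0,"jaw":0},{"offset":[0.0007,0.0015,0.023],"twist":0,"jaw":0},{"offset":[0.0007,0.0015,0.026],"twist":0,"jaw":0},{"offset":[0.0007,0.0015,0.029],"twist":0,"jaw":0},{"offset":[0.0007,0.0015,0.032],"twist":0,"jaw":0},{"offset":[0.0007,0.0015,0.034],"twist":0,"jaw":0}]' 80
```

```text
clock: 20.15
tool_pos: [0.5752, 0.2888, 0.312]
tcp_rot: [180.0, -0.0, -173.0]
contact_force: [0.3, 0.2, -1.7]
grip_width: 0.0208
gripper_force: 79.6
```

Tip at about 0.056 with no force, so it's in the hole. Lowering it home.

```bash
python3 -m handwheel '[{"offset":[0,0,0.008],"twist":0,"jaw":0},{"offset":[0,0,0.016],"twist":0,"jaw":0},{"offset":[0,0,0.024],"twist":0,"jaw":0},{"offset":[0,0,0.032],"twist":0,"jaw":0},{"offset":[0,0,0.038],"twist":0,"jaw":0},{"offset":[0,0,0.042],"twist":0,"jaw":0},{"offset":[0,0,0.044],"twist":0,"jaw":0},{"offset":[0,0,0.044],"twist":0,"jaw":0}]' 80
python3 -m handwheel '[{"offset":[0,0,0.001],"twist":0,"jaw":0},{"offset":[0,0,0.002],"twist":0,"jaw":0},{"offset":[0,0,0.002],"twist":0,"jaw":0}]' 80
```

```text
clock: 20.95
tool_pos: [0.5752, 0.2888, 0.268]
tcp_rot: [-180.0, -0.0, -173.0]
contact_force: [-0.2, -0.3, -0.5]
grip_width: 0.0206
gripper_force: 79.6
clock: 21.25
tool_pos: [0.5752, 0.2887, 0.2663]
tcp_rot: [180.0, 0.0, -173.0]
contact_force: [-1.1, 0.4, -0.9]
grip_width: 0.0211
gripper_force: 79.6
```

```bash
python3 -m handwheel '[{"offset":[0,0,0.001],"twist":0,"jaw":0},{"offset":[0,0,0.0015],"twist":0,"jaw":0},{"offset":[0,0,0.0015],"twist":0,"jaw":0}]' 80
python3 -m handwheel '[{"offset":[0,0,0.0005],"twist":0,"jaw":0},{"offset":[0,0,0.001],"twist":0,"jaw":0},{"offset":[0,0,0.001],"twist":0,"jaw":0}]' 80
```

```text
clock: 21.55
tool_pos: [0.5753, 0.2888, 0.266]
tcp_rot: [180.0, 0.1, -173.0]
contact_force: [-2.3, -2.1, 7.5]
grip_width: 0.0207
gripper_force: 80.7
clock: 21.85
tool_pos: [0.5753, 0.2889, 0.2659]
tcp_rot: [-180.0, 0.1, -173.0]
contact_force: [-2.9, -3.3, 12.9]
grip_width: 0.021
gripper_force: 81.5
```

Collar is seated (7.5 → 12.9 N). Unload, open, retreat.

```bash
python3 -m handwheel '[{"offset":[0,0,-0.002],"twist":0,"jaw":0},{"offset":[0,0,-0.002],"twist":0,"jaw":0.6},{"offset":[0,0,-0.002],"twist":0,"jaw":1},{"offset":[0,0,-0.002],"twist":0,"jaw":1},{"offset":[0,0,-0.002],"twist":0,"jaw":1},{"offset":[0,0,-0.002],"twist":0,"jaw":1},{"offset":[0,0,-0.002],"twist":0,"jaw":1},{"offset":[0,0,-0.002],"twist":0,"jaw":1}]' 40
python3 -m handwheel '[{"offset":[0,0,-0.01],"twist":0,"jaw":1},{"offset":[0,0,-0.03],"twist":0,"jaw":1},{"offset":[0,0,-0.06],"twist":0,"jaw":1},{"offset":[0,0,-0.1],"twist":0,"jaw":1},{"offset":[0,0,-0.15],"twist":0,"jaw":1},{"offset":[0,0,-0.18],"twist":0,"jaw":1},{"offset":[0,0,-0.18],"twist":0,"jaw":1},{"offset":[0,0,-0.18],"twist":0,"jaw":1}]'
python3 -c "
from h import *
im=imaging.capture('scene')[:,:,::-1]
cv2.imwrite('pics/end.png',cv2.resize(im[120:360,190:430],(600,600),interpolation=2))"
```

```text
clock: 22.65
tool_pos: [0.5752, 0.2888, 0.2656]
tcp_rot: [180.0, -0.0, -173.0]
contact_force: [0.5, -0.1, 0.3]
grip_width: 0.0851
gripper_force: 0.0
clock: 23.45
tool_pos: [0.575, 0.2887, 0.4469]
tcp_rot: [180.0, 0.1, -173.0]
contact_force: [-0.7, 0.2, -0.9]
grip_width: 0.0853
gripper_force: 0.0
```

View pics/end.png

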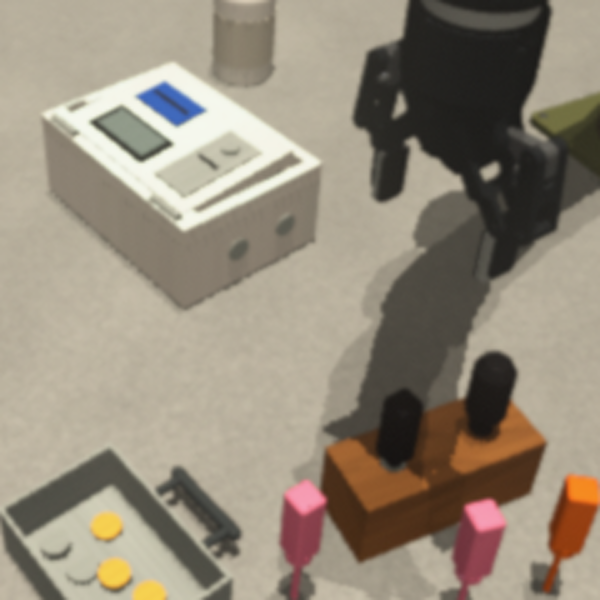

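The picture shows the pick upright and seated in the block (crop ~(400,430)), the face plate ajar and everything else in place. The gripper is open and clear above. Handing in.

```bash
python3 -c "
from plant import finish_job
print(finish_job())"
```

```text
the job is handed in; nothing more can be done
None
```

The catch snapped over and the face plate stands ajar, the pick is back upright and fully home in the block's far hole, and the job was handed in at about 23.5 s (no verdict was returned).

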